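Hold a depth gauge on a step of gauge blocks to check it

TASK

Check the dial depth gauge against a known step: on the granite plate, close up the three steel gauge blocks into one straight row with the low, ring-marked block in the middle, touching its neighbours side by side with their end faces flush. Then lift the gauge out of its rest and hold it upright on the row, base lightly seated on both tall blocks and spindle tip on the ringed spot of the low one, so that the step can be read off the dial. Finish while still holding it there with gentle pressure, and leave the caliper, dish and brass weight as they are.

Things in the scene. Friction and masses are not known exactly. Their poses are not given: they have to be found in the camera images.
- surface_plate: dark granite surface plate, 200 (x) x 260 (y) x 40 mm, fixed on the worktop; origin at the centre of its underside, so its flat top is 40 mm above the origin
- low_block: the low gauge block: bright steel, 34 (x) x 22 (y) x 24 mm high, with a dark ring of 12 mm diameter and a centre dot on top; loose, about 0.14 kg; origin at the centre of its underside. In the row the 22 mm widths (y axes) add up: neighbouring blocks touch by their 34 mm long faces, centres 22 mm apart
- low_block_top (a point): centre of the ringed spot, on top of the low block (24 mm above its underside)
- tall_block_a: one of two equal tall gauge blocks: bright steel, 34 (x) x 22 (y) x 30 mm high, plain top; loose, about 0.175 kg; origin at the centre of its underside. Either tall block may stand on either side of the low one
- tall_block_b: the other tall gauge block, the same size; seated on the tall blocks, the underside of the gauge's base is 70 mm above the worktop
- gauge_rest: grey plastic rest, fixed on the worktop, 56 (x) x 104 (y) mm foot, 37 mm high at its end pockets; origin at the centre of its underside. The gauge's base lies loosely in the two end pockets, 27 mm above the worktop; the middle is open for the spindle. The gauge lifts straight up out of it
- depth_gauge: dial depth gauge, 0.25 kg, upright in the rest; z points up. Origin: centre of the underside of its base, a steel bar 18 (x) x 63 (y) x 10 mm. Above, a 13 mm stem, then a flat-sided housing 24 (x) x 48 (y) mm from 26 to 76 mm above the underside, with a round dial standing out 5 mm on its -x face and a cap ending at 88 mm. Grip the housing across its 48 mm width (fingers close along y)
- spindle (a joint): how far the gauge's spring-loaded spindle is pushed in (m): 0 = fully out, tip 10 mm below the base; 0.010 = tip level with the base. Reads about 0.004 when the base sits on the two tall blocks and the tip on the low one. The spring pushes back with 1.2 N when out, 1.8 N at 4 mm; one turn of the needle is 10 mm
- spindle_tip (a point): tip of the gauge's spindle, 6 mm thick, on the gauge's axis
- caliper: digital caliper lying on the worktop, 235 mm long; leave it alone
- petri_dish: plastic dish, 69 mm across, 13 mm high, on the worktop; leave it alone
- brass_weight: brass weight, 38 mm across, 42 mm high, on the worktop behind the plate; leave it alone
- block_case: open wooden case 90 x 150 x 24 mm with other blocks in it, fixed
Things that resemble listed ones, but are neither listed nor needed, are in the scene too. Leave any red look-alike of the tall_block_b alone. Leave any pink look-alike of the tall_block_a alone.

How it is judged:
By the outcome, as a careful person would: the job done as asked, in the order asked, and still so for the second after the job is handed in, while the arm keeps its last pose, push and grip.
It also fails if it takes over 67 s, if anything falls off the work surface, if the arm or the gripper's body presses on something with over 40 N, if the wrist force passes 120 N, or if a joint passes its speed limit or range.

ROBOT

A 6-joint arm with a two-finger parallel gripper is mounted at the origin on a cart in front of the work surface, level with it; the furniture and walls round the work are solid. World frame = base frame: x ahead of the robot, y to its left, z up, the work surface at z = 0. Lengths are in mm, angles in rad, forces in N, time in s.
With the tool pointing down it reaches from about 250 to 775 mm from the base axis. Payload 4 kg.
Tool frame: the origin (TCP) lies at the very end of the fingers, on their centre line; the grasp point (between the pads) lies arm.grip_depth behind it (arm.grip_depth is the distance from the TCP to the grasp point, in mm); z points along the fingers, y is the line along which they close (so a half turn about z gives the same grasp; the last joint's range is limited). The gripper opens to 94 mm and grips with 3 to 60 N. Pads are 16 mm wide; open, the fingers measure 119 mm over their backs; the gripper's body (75 mm by 177 mm) begins 78 mm behind the grasp point.
Start: joints at [1.168, 0.087, 1.371, -0, 1.684, -0.103], TCP at [162.441, 525.484, 205.506] pointing down, gripper open.
Joint ranges: [-3.1, 3.1], [-0.76, 2.03], [0.27, 2.55], [-1.08, 4.22], [0.17, 2.65], [-2.57, 2.57]. Speed limits (rad/s): [2.79, 2.79, 3.14, 3.14, 3.14, 3.14].

INTERFACE

Orientations are given as a unit quaternion [w, x, y, z].
In Python, from cell import arm gives the robot as it stands.
- The arm moves only by the shell command python3 -m creep 'ROWS' [FORCE]. ROWS is JSON, a list of rows, each an object with "hand": the finger opening in mm, from 0 to 94; "slide": the shift along the world's x, y, z in units of 0.2 m (1.0 is 0.2 m), a list of three; "twist": the turn about the world's z in units of 30 degrees (1.0 is 30 degrees). A call has 1 to 12 rows; each row is the pose to reach, as a shift and turn from the pose commanded when the call began; what a row does not reach only later rows make up. A row lasts 1/12 s, in which the tool goes at most 41.7 mm and 7.16 degrees, less where a joint would pass 70% of its speed; a pose out of reach is approached as far as the arm can. A call with a number of a shift or a turn outside -1 to 1 is refused whole. A call with a gripper value outside its range is refused whole. The fingers move at their own pace and stop on an object; FORCE is the grip in N (left out, the last holds). Time passes only in rows, so rows that repeat a pose let the fingers close. It gives the time, the measured TCP pose, the force, the opening and the grip force at its end, in the units of the state.
- arm.get_obs(): the state, without advancing time (a new reading comes with each control period).
- arm.read_camera(name): name is "side" or "top" or "wrist"; returns a dict with "color" (384x512x3 uint8, blue, green, red), "range_z" (384x512 float32, mm along the optical axis (not along the pixel's ray), 0 where there is no reading), "mtx" (3x3 intrinsics, pixels), "world_to_cam" (4x4, takes a point from world to camera coordinates). Camera axes: x right, y down, z forward; pixel columns grow to the right and rows downward; lengths in mm; the calibration is good to about 2 mm. A picture is of the moment at which its call begins.
- arm.hand_in(): hands the job in; it is judged then, once.
The state is a dict: "time": time; "joint_positions": joint angles; "dq": joint speeds; "tau": joint torques, N m; "ee_pos": TCP position; "tcp_rot": TCP orientation; "ft_force": force on the tool from outside, world axes, zero at the start; "torque": the same for the moment, N m; "width": finger opening in mm; "grasp_force": force on a finger pad.
Only numpy, scipy, OpenCV 4.12 (cv2) and the standard library are available. Lean on these libraries where they do the work, as an engineer would, in place of code of your own. Each camera call takes 0.05 s, during which the arm holds its last target. There are 200 camera calls.

## Working session

There is one attempt and no reset: what is moved stays moved. The work goes in short steps, Python scripts to look and compute and a shell command to move; the robot and the scene stay as the last step left them, time stands still between calls to the robot, and variables do not carry over. Pictures are saved under pics/ and viewed, at most 10 in all, crops included, and the job is handed in when it is done.

```bash
mkdir -p pics; ls; python3 - <<'E'
from cell import arm
import cv2,numpy as np
print(arm.get_obs(),arm.grip_depth)
a=[]
for n in("top","side"):
    c=arm.read_camera(n); np.savez(f"{n}.npz",**c); cv2.imwrite(f"pics/{n}0.png",c["color"]); print(n,c["mtx"],c["world_to_cam"])
E
```

```text
pics
{'time': 0.0, 'joint_positions': array([ 1.16789371e+00,  8.79198705e-02,  1.37219822e+00, -2.75842327e-05,
        1.68363679e+00, -1.03111269e-01]), 'dq': array([ 0.00077724, -0.00148248,  0.00195306, -0.00059966, -0.00029059,
       -0.00097657]), 'tau': array([-1.62293825e-03, -3.40171301e+01, -3.02431262e+01,  7.15634529e-02,
        3.29104147e-02, -1.83064817e-04]), 'ee_pos': array([162.23063061, 524.95752002, 204.35183029]), 'tcp_rot': array([-2.57350430e-04,  1.49336411e-01,  9.88785855e-01, -1.05012547e-03]), 'ft_force': array([-0.09655408,  0.15976135,  0.20728559]), 'torque': array([-0.01023477,  0.02562617,  0.02704932]), 'grasp_force': 0.0, 'width': 94.07259110138355} 18.8
top [[373.68845197   0.         253.47617921]
 [  0.         373.68845197 189.15752379]
 [  0.           0.           1.        ]] [[ 2.71597850e-02 -9.99560186e-01  1.19071275e-02  4.55855465e+01]
 [-9.99169855e-01 -2.75071368e-02 -3.00492516e-02  5.75871922e+02]
 [ 3.03635665e-02 -1.10811116e-02 -9.99477495e-01  1.22030752e+03]
 [ 0.00000000e+00  0.00000000e+00  0.00000000e+00  1.00000000e+00]]
side [[363.24771257   0.         252.45011634]
 [  0.         363.24771257 194.80012829]
 [  0.           0.           1.        ]] [[ 8.64965103e-01 -5.01649723e-01 -1.35250225e-02 -4.71909170e+02]
 [-2.69817227e-01 -4.42167816e-01 -8.55386630e-01  2.54135829e+02]
 [ 4.23124136e-01  7.43528868e-01 -5.17813468e-01  6.79664582e+02]
 [ 0.00000000e+00  0.00000000e+00  0.00000000e+00  1.00000000e+00]]
```

View pics/top0.png

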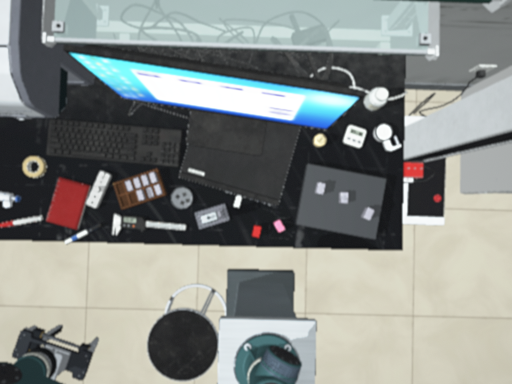

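View pics/side0.png

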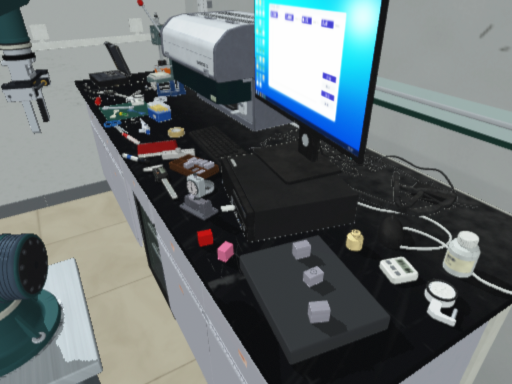

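Top view: the plate is around (342,200) with three steel blocks at (320,188), (344,198) and (368,213). The gauge and rest are at (212,216), the caliper at (150,225), the dish at (181,198) and the weight at (319,140). The look-alikes are red (257,231) and pink (279,226). In the side view the ring appears on the middle block, at (313,272).

```bash
cat > h.py <<'E'
import numpy as np,cv2
def ray(c,u,v,z):
    K=c["mtx"];T=c["world_to_cam"];R=T[:3,:3];o=-R.T@T[:3,3]
    d=R.T@np.linalg.inv(K)@np.array([u,v,1.0]); return o+d*(z-o[2])/d[2]
def blobs(c,m,z,amin=20):
    out=[]
    cs,_=cv2.findContours(m.astype(np.uint8)*255,cv2.RETR_EXTERNAL,cv2.CHAIN_APPROX_NONE)
    for k in cs:
        if cv2.contourArea(k)<amin: continue
        P=np.array([ray(c,u,v,z)[:2] for u,v in k[:,0]],np.float32)
        r=cv2.minAreaRect(P); out.append((k[:,0].mean(0).round(),np.round(r[0],1),np.round(r[1],1),round(r[2],1)))
    return out
E
python3 - <<'E'
from h import *
c=dict(np.load("top.npz")); s=dict(np.load("side.npz"))
g=c["color"].astype(int)
m=np.zeros(g.shape[:2],bool); m[165:240,295:390]=g[165:240,295:390].min(2)>120
for b in blobs(c,m,68): print("blk",b)
hsv=cv2.cvtColor(c["color"],cv2.COLOR_BGR2HSV)
for u,v in((212,216),(222,210),(206,218),(181,198)): print(u,v,ray(c,u,v,30)[:2])
for u,v in((320,188),(344,198),(368,213)): print(g[v,u],c["range_z"][v-1:v+2,u-1:u+2].mean())
a=cv2.resize(c["color"][160:250,170:390],None,fx=3.6,fy=3.6,interpolation=2)
b=cv2.resize(s["color"][165:335,150:360],None,fx=1.6,fy=1.6,interpolation=2)
b=cv2.resize(b,(a.shape[1]//2,int(b.shape[0]*a.shape[1]/2/b.shape[1])))
o=np.zeros((600,a.shape[1],3),np.uint8); o[:a.shape[0]]=a; h=min(600-a.shape[0],b.shape[0]); o[a.shape[0]:a.shape[0]+h,:b.shape[1]]=b[:h]
cv2.imwrite("pics/crop1.png",o)
E
```

```text
blk (array([368., 213.]), array([ 507.4, -297.9]), array([29.4, 38.1]), 64.5)
blk (array([343., 197.]), array([ 554.2, -220.9]), array([34.6, 28.3]), 1.2)
blk (array([320., 188.]), array([ 582. , -146.4]), array([28.9, 38.1]), 77.2)
212 216 [483.66824893 192.67242106]
222 210 [503.81341163 161.09744361]
206 218 [476.73238563 211.75235234]
181 198 [538.85136896 294.10935186]
[221 211 208] 1169.3057
[208 196 193] 1174.5004
[218 205 203] 1169.571
```

View pics/crop1.png

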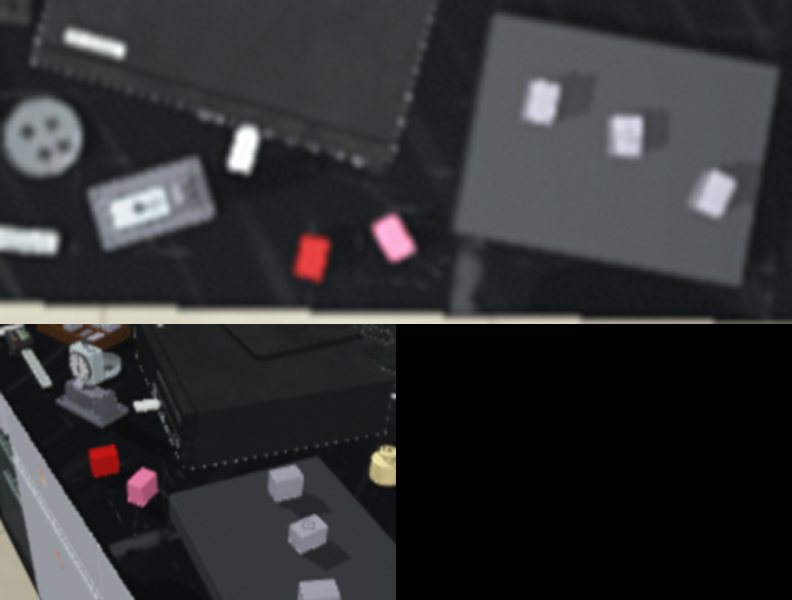

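```bash
R='{"hand":80,"slide":[1,-1,0.1],"twist":-0.8}'; true
python3 -m creep '[{"hand":80,"slide":[1,-1,0.1],"twist":-0.8},{"hand":80,"slide":[1,-1,0.1],"twist":-0.8},{"hand":80,"slide":[1,-1,0.1],"twist":-0.8},{"hand":80,"slide":[1,-1,0.1],"twist":-0.8},{"hand":80,"slide":[1,-1,0.1],"twist":-0.8},{"hand":80,"slide":[1,-1,0.1],"twist":-0.8},{"hand":80,"slide":[1,-1,0.1],"twist":-0.8},{"hand":80,"slide":[1,-1,0.1],"twist":-0.8}]'
python3 -m creep '[{"hand":80,"slide":[0.2,-1,0],"twist":-0.8},{"hand":80,"slide":[0.2,-1,0],"twist":-0.8},{"hand":80,"slide":[0.2,-1,0],"twist":-0.8},{"hand":80,"slide":[0.2,-1,0],"twist":-0.8},{"hand":80,"slide":[0.2,-1,0],"twist":-0.8},{"hand":80,"slide":[0.2,-1,0],"twist":-0.8}]'
python3 - <<'E'
from cell import arm
import numpy as np,cv2
c=arm.read_camera("wrist"); np.savez("w1.npz",**c); cv2.imwrite("pics/w1.png",c["color"])
E
```

```text
time: 0.77
ee_pos: [366.2, 321.4, 225.4]
tcp_rot: [0.001, 0.355, 0.935, -0.001]
ft_force: [-0.8, -0.4, 0.0]
width: 80.1
grasp_force: 0.0
time: 1.27
ee_pos: [403.1, 120.3, 225.1]
tcp_rot: [0.001, 0.542, 0.84, -0.001]
ft_force: [0.3, 0.6, 0.5]
width: 80.2
grasp_force: 0.0
```

View pics/w1.png

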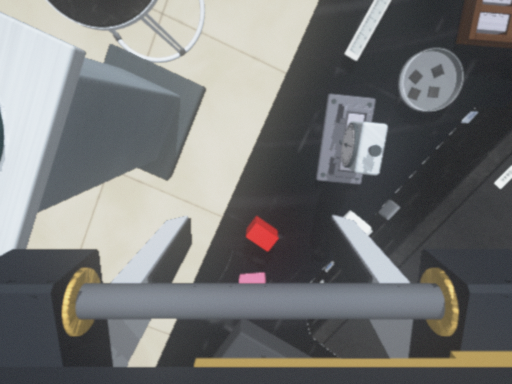

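The wrist view shows the gauge in its rest at about (350,140), with its housing top at (375,148). The wrist camera looks towards +y from the tool, so I'll view the blocks from beyond them in −y.

```bash
python3 -m creep '[{"hand":80,"slide":[0.2,-1,0.15],"twist":-0.8},{"hand":80,"slide":[0.2,-1,0.15],"twist":-0.8},{"hand":80,"slide":[0.2,-1,0.15],"twist":-0.8},{"hand":80,"slide":[0.2,-1,0.15],"twist":-0.8},{"hand":80,"slide":[0.2,-1,0.15],"twist":-0.8},{"hand":80,"slide":[0.2,-1,0.15],"twist":-0.8}]'
python3 -m creep '[{"hand":80,"slide":[0.4,-1,0.15],"twist":0},{"hand":80,"slide":[0.4,-1,0.15],"twist":0},{"hand":80,"slide":[0.4,-1,0.15],"twist":0},{"hand":80,"slide":[0.4,-1,0.15],"twist":0},{"hand":80,"slide":[0.4,-1,0.15],"twist":0},{"hand":80,"slide":[0.4,-1,0.15],"twist":0}]'
python3 -m creep '[{"hand":80,"slide":[0.1,-0.4,0],"twist":0},{"hand":80,"slide":[0.1,-0.4,0],"twist":0},{"hand":80,"slide":[0.1,-0.4,0],"twist":0},{"hand":80,"slide":[0.1,-0.4,0],"twist":0},{"hand":80,"slide":[0.1,-0.4,0],"twist":0}]'
python3 - <<'E'
from cell import arm
import numpy as np,cv2
c=arm.read_camera("wrist"); np.savez("w2.npz",**c); cv2.imwrite("pics/w2.png",c["color"]); print(c["mtx"])
E
```

```text
time: 1.82
ee_pos: [443.8, -78.7, 255.6]
tcp_rot: [0.001, 0.704, 0.71, -0.001]
ft_force: [0.5, 0.0, 0.3]
width: 80.1
grasp_force: 0.0
time: 2.32
ee_pos: [524.7, -277.2, 283.3]
tcp_rot: [-0.001, 0.703, 0.712, -0.0]
ft_force: [-0.8, 0.2, -0.8]
width: 80.3
grasp_force: 0.0
time: 2.73
ee_pos: [543.3, -352.1, 284.8]
tcp_rot: [-0.001, 0.701, 0.713, 0.0]
ft_force: [0.8, 0.3, 0.5]
width: 80.1
grasp_force: 0.0
[[325.72774156   0.         259.81230982]
 [  0.         325.72774156 190.35672703]
 [  0.           0.           1.        ]]
```

View pics/w2.png

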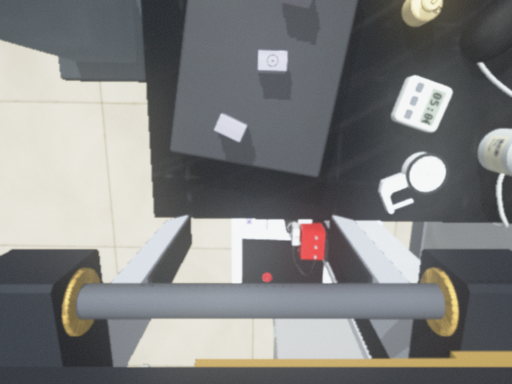

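The low, ringed block is at (272,61). One tall block is at (230,127), and the other is cut off at (300,5). I'll back up in +y to bring all three into view.

```bash
python3 -m creep '[{"hand":80,"slide":[0,0.35,0],"twist":0},{"hand":80,"slide":[0,0.35,0],"twist":0},{"hand":80,"slide":[0,0.35,0],"twist":0},{"hand":80,"slide":[0,0.35,0],"twist":0},{"hand":80,"slide":[0,0.35,0],"twist":0}]'
python3 - <<'E'
from cell import arm
from h import *
c=arm.read_camera("wrist"); np.savez("w3.npz",**c); 
hsv=cv2.cvtColor(c["color"],cv2.COLOR_BGR2HSV)
g=c["color"].min(2)
for t in (150,170,185):
    m=(g>t); m[225:]=0; m[:,360:]=0; m[:,:160]=0
    for b in blobs(c,m,70,60): print(t,b, [int(x) for x in c["color"][int(b[0][1]),int(b[0][0])]])
o=cv2.resize(c["color"][0:230,150:400],None,fx=2.4,fy=2.4,interpolation=2); cv2.imwrite("pics/w3.png",o)
E
```

```text
time: 3.2
ee_pos: [542.5, -283.4, 286.9]
tcp_rot: [0.001, 0.701, 0.713, 0.0]
ft_force: [-0.7, -0.5, 0.8]
width: 80.2
grasp_force: 0.0
150 (array([344., 221.]), array([ 650.5, -350.5]), array([10.2, 33.4]), 76.4) [230, 223, 218]
150 (array([175., 221.]), array([ 434. , -353.9]), array([34.2, 10.6]), 15.4) [231, 225, 219]
150 (array([231., 181.]), array([ 506.2, -299.9]), array([27., 34.]), 65.6) [229, 217, 217]
150 (array([271., 120.]), array([ 553.8, -225. ]), array([33.4, 20.9]), 0.9) [210, 196, 190]
150 (array([297.,  52.]), array([ 580.9, -149.6]), array([22.4, 34.6]), 78.7) [233, 224, 221]
170 (array([344., 221.]), array([ 650.6, -350.7]), array([ 9.9, 33. ]), 76.4) [230, 223, 218]
170 (array([175., 221.]), array([ 434.7, -353.9]), array([33. ,  9.6]), 15.4) [231, 225, 219]
170 (array([231., 182.]), array([ 505.9, -300.3]), array([25.5, 33.3]), 66.1) [228, 218, 216]
170 (array([271., 120.]), array([ 553.6, -225.1]), array([33.1, 20.9]), 0.8) [210, 196, 190]
170 (array([296.,  52.]), array([ 580.8, -149.6]), array([21.5, 33.6]), 77.7) [233, 223, 222]
185 (array([345., 221.]), array([ 650.6, -350.7]), array([ 9.3, 30.5]), 76.4) [230, 223, 217]
185 (array([175., 221.]), array([ 434.1, -354.2]), array([31.7,  9.3]), 15.4) [231, 225, 219]
185 (array([231., 182.]), array([ 505.5, -301.5]), array([22. , 32.8]), 66.1) [228, 218, 216]
185 (array([271., 120.]), array([ 553.2, -225.1]), array([32.2, 20.9]), 0.8) [210, 196, 190]
185 (array([296.,  52.]), array([ 580.7, -149.6]), array([20.9, 32.9]), 78.7) [233, 223, 222]
```

View pics/w3.png

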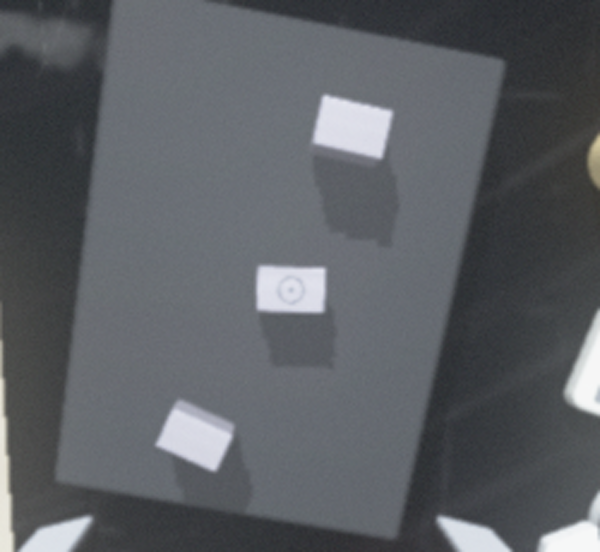

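All three blocks are identified. Low block: ring seen at (271,120) in the full image, yaw about 0.8°. Tall A: (580.8,−149.6), yaw −11.5°. Tall B: (505.7,−301), yaw −24°. Both tall ones are plain bright steel, and the red and pink look-alikes are off the plate. I'll pick A up by its ends.

```bash
python3 -m creep '[{"hand":70,"slide":[0.19,0.675,-0.9],"twist":-0.42},{"hand":70,"slide":[0.19,0.675,-0.9],"twist":-0.42},{"hand":70,"slide":[0.19,0.675,-0.9],"twist":-0.42},{"hand":70,"slide":[0.19,0.675,-0.9],"twist":-0.42},{"hand":70,"slide":[0.19,0.675,-0.9],"twist":-0.42},{"hand":70,"slide":[0.19,0.675,-0.9],"twist":-0.42},{"hand":70,"slide":[0.19,0.675,-0.9],"twist":-0.42},{"hand":70,"slide":[0.19,0.675,-0.9],"twist":-0.42}]'
python3 -m creep '[{"hand":70,"slide":[0,0,-0.1],"twist":0},{"hand":70,"slide":[0,0,-0.2],"twist":0},{"hand":70,"slide":[0,0,-0.3],"twist":0},{"hand":70,"slide":[0,0,-0.3],"twist":0},{"hand":70,"slide":[0,0,-0.3],"twist":0}]'
python3 -m creep '[{"hand":25,"slide":[0,0,0],"twist":0},{"hand":25,"slide":[0,0,0],"twist":0},{"hand":25,"slide":[0,0,0],"twist":0},{"hand":25,"slide":[0,0,0],"twist":0},{"hand":25,"slide":[0,0,0],"twist":0},{"hand":25,"slide":[0,0,0],"twist":0},{"hand":25,"slide":[0,0,0],"twist":0},{"hand":25,"slide":[0,0,0],"twist":0}]' 15
python3 - <<'E'
from h import *
c=dict(np.load("w3.npz")); g=c["color"].min(2); m=g>160; m[:90]=0;m[150:]=0;m[:,:240]=0;m[:,300:]=0
print(blobs(c,m,64,60))
# ring: dark pixels inside
R=c["world_to_cam"][:3,:3];print(-R.T@c["world_to_cam"][:3,3])
E
```

```text
time: 3.92
ee_pos: [579.9, -149.9, 104.5]
tcp_rot: [-0.001, 0.776, 0.631, -0.001]
ft_force: [0.0, -0.5, 0.3]
width: 69.9
grasp_force: 0.0
time: 4.33
ee_pos: [580.7, -151.3, 46.7]
tcp_rot: [0.001, 0.777, 0.63, 0.0]
ft_force: [0.3, 0.1, -0.6]
width: 69.5
grasp_force: 0.0
time: 5.0
ee_pos: [581.2, -149.7, 46.2]
tcp_rot: [0.001, 0.776, 0.631, 0.001]
ft_force: [1.0, -1.4, 1.6]
width: 33.8
grasp_force: 15.0
[(array([271., 120.]), array([ 553.9, -225.2]), array([33.8, 21.2]), 0.9)]
[ 540.0915661  -216.30200671  465.62055566]
```

```bash
python3 -m creep '[{"hand":25,"slide":[0,0,0.06],"twist":0},{"hand":25,"slide":[0,0,0.06],"twist":0.2},{"hand":25,"slide":[-0.06,-0.1,0.06],"twist":0.42},{"hand":25,"slide":[-0.12,-0.2,0.06],"twist":0.42},{"hand":25,"slide":[-0.135,-0.255,0.06],"twist":0.42},{"hand":25,"slide":[-0.135,-0.255,0.06],"twist":0.42},{"hand":25,"slide":[-0.135,-0.255,0.02],"twist":0.42},{"hand":25,"slide":[-0.135,-0.255,0.003],"twist":0.42},{"hand":25,"slide":[-0.135,-0.255,0.0],"twist":0.42},{"hand":25,"slide":[-0.135,-0.255,0.0],"twist":0.42}]'
python3 -m creep '[{"hand":60,"slide":[0,0,0],"twist":0},{"hand":60,"slide":[0,0,0],"twist":0},{"hand":60,"slide":[0,0,0],"twist":0},{"hand":60,"slide":[0,0,0],"twist":0},{"hand":60,"slide":[0,0,0.1],"twist":0},{"hand":60,"slide":[0,0,0.3],"twist":0},{"hand":60,"slide":[0,0,0.3],"twist":0}]'
```

```text
time: 5.83
ee_pos: [553.7, -199.8, 45.8]
tcp_rot: [-0.0, 0.702, 0.713, -0.0]
ft_force: [-2.3, -0.4, 3.2]
width: 33.9
grasp_force: 15.0
time: 6.42
ee_pos: [557.4, -202.1, 113.2]
tcp_rot: [0.006, 0.702, 0.712, 0.002]
ft_force: [0.7, -0.7, 2.3]
width: 60.0
grasp_force: 0.0
```

```bash
python3 -m creep '[{"hand":70,"slide":[-0.24,-0.5,0],"twist":-0.83},{"hand":70,"slide":[-0.24,-0.5,0],"twist":-0.83},{"hand":70,"slide":[-0.24,-0.5,0],"twist":-0.83},{"hand":70,"slide":[-0.24,-0.5,0],"twist":-0.83},{"hand":70,"slide":[-0.24,-0.5,0],"twist":-0.83},{"hand":70,"slide":[-0.24,-0.5,0],"twist":-0.83},{"hand":70,"slide":[-0.24,-0.5,-0.1],"twist":-0.83},{"hand":70,"slide":[-0.24,-0.5,-0.2],"twist":-0.83},{"hand":70,"slide":[-0.24,-0.5,-0.3],"twist":-0.83},{"hand":70,"slide":[-0.24,-0.5,-0.3],"twist":-0.83},{"hand":70,"slide":[-0.24,-0.5,-0.3],"twist":-0.83}]'
python3 -m creep '[{"hand":25,"slide":[0,0,0],"twist":0},{"hand":25,"slide":[0,0,0],"twist":0},{"hand":25,"slide":[0,0,0],"twist":0},{"hand":25,"slide":[0,0,0],"twist":0},{"hand":25,"slide":[0,0,0],"twist":0},{"hand":25,"slide":[0,0,0],"twist":0},{"hand":25,"slide":[0,0,0],"twist":0},{"hand":25,"slide":[0,0,0],"twist":0}]' 15
```

```text
time: 7.33
ee_pos: [505.4, -299.1, 44.7]
tcp_rot: [-0.001, 0.838, 0.545, -0.0]
ft_force: [-0.2, -0.1, 0.6]
width: 70.0
grasp_force: 0.0
time: 8.0
ee_pos: [506.0, -300.9, 46.1]
tcp_rot: [0.001, 0.839, 0.544, 0.0]
ft_force: [1.6, -0.5, 1.1]
width: 33.8
grasp_force: 15.0
```

```bash
python3 -m creep '[{"hand":25,"slide":[0,0,0.06],"twist":0},{"hand":25,"slide":[0,0,0.06],"twist":0.2},{"hand":25,"slide":[0.1,0,0.06],"twist":0.4},{"hand":25,"slide":[0.2,0.08,0.06],"twist":0.6},{"hand":25,"slide":[0.24,0.16,0.06],"twist":0.83},{"hand":25,"slide":[0.24,0.22,0.06],"twist":0.83},{"hand":25,"slide":[0.24,0.25,0.06],"twist":0.83},{"hand":25,"slide":[0.24,0.25,0.06],"twist":0.83},{"hand":25,"slide":[0.24,0.25,0.02],"twist":0.83},{"hand":25,"slide":[0.24,0.25,0.003],"twist":0.83},{"hand":25,"slide":[0.24,0.25,0],"twist":0.83},{"hand":25,"slide":[0.24,0.25,0],"twist":0.83}]'
python3 -m creep '[{"hand":60,"slide":[0,0,0],"twist":0},{"hand":60,"slide":[0,0,0],"twist":0},{"hand":60,"slide":[0,0,0],"twist":0},{"hand":60,"slide":[0,0,0],"twist":0},{"hand":60,"slide":[0,0,0.2],"twist":0},{"hand":60,"slide":[0,0,0.4],"twist":0},{"hand":60,"slide":[0,-0.2,0.6],"twist":0},{"hand":60,"slide":[0,-0.3,0.8],"twist":0},{"hand":60,"slide":[0,-0.3,0.8],"twist":0},{"hand":60,"slide":[0,-0.3,0.8],"twist":0},{"hand":60,"slide":[0,-0.3,0.8],"twist":0}]'
python3 - <<'E'
from cell import arm
from h import *
c=arm.read_camera("wrist"); np.savez("w4.npz",**c)
g=c["color"].min(2); m=g>165; m[225:]=0; m[:,340:]=0; m[:,200:]; 
for b in blobs(c,m,68,60): print(b)
o=cv2.resize(c["color"][60:240,180:360],None,fx=3,fy=3,interpolation=2); cv2.imwrite("pics/w4.png",o)
E
```

```text
time: 9.0
ee_pos: [552.7, -251.1, 45.8]
tcp_rot: [-0.0, 0.703, 0.712, -0.0]
ft_force: [-2.4, 1.1, 2.9]
width: 33.7
grasp_force: 15.0
time: 9.92
ee_pos: [553.7, -310.9, 205.9]
tcp_rot: [0.001, 0.702, 0.712, 0.0]
ft_force: [0.4, 0.2, -1.5]
width: 60.0
grasp_force: 0.0
(array([326., 221.]), array([ 621.2, -349.8]), array([23.9,  8.6]), 0.7)
(array([194., 221.]), array([ 485.2, -353.5]), array([24.3,  8. ]), 15.3)
(array([259., 122.]), array([ 551.4, -252.3]), array([33.4, 21.4]), 0.7)
(array([262.,  93.]), array([ 553.9, -225.8]), array([32.8, 20.6]), 0.7)
(array([ 55., 150.]), array([ 361.6, -289.1]), array([161.9, 123.9]), 80.3)
(array([261.,  62.]), array([ 552.1, -199.1]), array([33.2, 20.6]), 0.7)
```

View pics/w4.png

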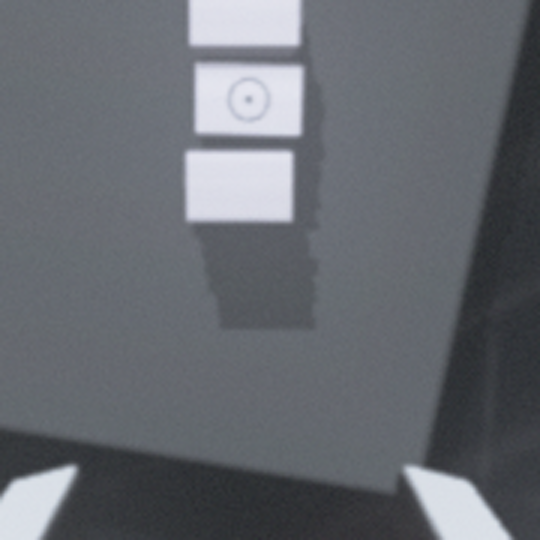

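The blocks are nearly aligned, with gaps of 3–4 mm and about 2 mm of end offset. I'll square their ends with squeezes at both interfaces, then close the row along y.

```bash
python3 -m creep '[{"hand":60,"slide":[0,0.36,-0.2],"twist":0},{"hand":60,"slide":[0,0.36,-0.4],"twist":0},{"hand":60,"slide":[0,0.36,-0.6],"twist":0},{"hand":60,"slide":[0,0.36,-0.7],"twist":0},{"hand":60,"slide":[0,0.36,-0.8],"twist":0},{"hand":60,"slide":[0,0.36,-0.81],"twist":0},{"hand":60,"slide":[0,0.36,-0.81],"twist":0},{"hand":25,"slide":[0,0.36,-0.81],"twist":0},{"hand":25,"slide":[0,0.36,-0.81],"twist":0},{"hand":25,"slide":[0,0.36,-0.81],"twist":0},{"hand":25,"slide":[0,0.36,-0.81],"twist":0},{"hand":25,"slide":[0,0.36,-0.81],"twist":0}]' 12
python3 -m creep '[{"hand":25,"slide":[0,0,0],"twist":0},{"hand":25,"slide":[0,0,0],"twist":0},{"hand":25,"slide":[0,0,0],"twist":0}]'
python3 -m creep '[{"hand":50,"slide":[0,0,0],"twist":0},{"hand":50,"slide":[0,0,0],"twist":0},{"hand":50,"slide":[0,0,0],"twist":0},{"hand":50,"slide":[0,0.06,0],"twist":0},{"hand":50,"slide":[0,0.13,0],"twist":0},{"hand":50,"slide":[0,0.13,0],"twist":0},{"hand":50,"slide":[0,0.13,0],"twist":0},{"hand":25,"slide":[0,0.13,0],"twist":0},{"hand":25,"slide":[0,0.13,0],"twist":0},{"hand":25,"slide":[0,0.13,0],"twist":0},{"hand":25,"slide":[0,0.13,0],"twist":0},{"hand":25,"slide":[0,0.13,0],"twist":0}]'
python3 -m creep '[{"hand":60,"slide":[0,0,0],"twist":0},{"hand":60,"slide":[0,0,0],"twist":0},{"hand":60,"slide":[0,0,0],"twist":0},{"hand":60,"slide":[0,0,0.2],"twist":0},{"hand":60,"slide":[0,0,0.35],"twist":0},{"hand":60,"slide":[0,0,0.35],"twist":0}]'
```

```text
time: 10.97
ee_pos: [553.2, -238.3, 42.9]
tcp_rot: [-0.0, 0.702, 0.712, -0.0]
ft_force: [1.0, 0.6, -1.2]
width: 33.8
grasp_force: 12.0
time: 11.22
ee_pos: [553.1, -238.4, 43.0]
tcp_rot: [-0.0, 0.702, 0.712, -0.0]
ft_force: [-0.2, 0.4, -3.0]
width: 33.7
grasp_force: 12.0
time: 12.22
ee_pos: [553.5, -212.7, 43.6]
tcp_rot: [0.0, 0.702, 0.712, 0.0]
ft_force: [0.7, 1.0, 0.3]
width: 33.8
grasp_force: 12.0
time: 12.72
ee_pos: [557.2, -214.4, 121.3]
tcp_rot: [0.006, 0.702, 0.712, 0.002]
ft_force: [1.2, -0.5, 1.1]
width: 60.1
grasp_force: 0.0
```

```bash
python3 -m creep '[{"hand":94,"slide":[0,-0.065,0],"twist":1},{"hand":94,"slide":[0,-0.065,0],"twist":1},{"hand":94,"slide":[0,-0.065,0],"twist":1},{"hand":94,"slide":[0,-0.065,0],"twist":1},{"hand":94,"slide":[0,-0.065,0],"twist":1}]'
python3 -m creep '[{"hand":94,"slide":[0,0,0],"twist":1},{"hand":94,"slide":[0,0,0],"twist":1},{"hand":94,"slide":[0,0,0],"twist":1},{"hand":94,"slide":[0,0,0],"twist":1},{"hand":94,"slide":[0,0,0],"twist":1}]'
python3 -m creep '[{"hand":94,"slide":[0,0,0],"twist":1},{"hand":94,"slide":[0,0,0],"twist":1},{"hand":94,"slide":[0,0,0],"twist":1},{"hand":94,"slide":[0,0,0],"twist":1},{"hand":94,"slide":[0,0,0],"twist":1},{"hand":94,"slide":[0,0,0],"twist":1},{"hand":94,"slide":[0,0,0],"twist":1}]'
python3 -m creep '[{"hand":94,"slide":[0,0,-0.15],"twist":0},{"hand":94,"slide":[0,0,-0.25],"twist":0},{"hand":94,"slide":[0,0,-0.32],"twist":0},{"hand":94,"slide":[0,0,-0.34],"twist":0},{"hand":94,"slide":[0,0,-0.34],"twist":0},{"hand":94,"slide":[0,0,-0.34],"twist":0}]'
```

```text
time: 13.13
ee_pos: [553.3, -225.6, 113.1]
tcp_rot: [-0.0, 0.493, 0.87, -0.0]
ft_force: [-0.2, 0.4, 0.1]
width: 89.9
grasp_force: 0.0
time: 13.55
ee_pos: [553.3, -225.5, 113.2]
tcp_rot: [-0.0, 0.251, 0.968, 0.0]
ft_force: [0.5, 0.2, 0.3]
width: 94.2
grasp_force: 0.0
time: 14.13
ee_pos: [553.4, -225.5, 113.4]
tcp_rot: [-0.0, -0.005, 1.0, 0.0]
ft_force: [-0.2, -0.5, -0.6]
width: 94.0
grasp_force: 0.0
time: 14.63
ee_pos: [553.8, -225.7, 46.2]
tcp_rot: [0.0, -0.007, 1.0, -0.0]
ft_force: [-0.4, 0.7, 0.2]
width: 93.6
grasp_force: 0.0
```

```bash
python3 -m creep '[{"hand":74,"slide":[0,0,0],"twist":0},{"hand":72,"slide":[0,0,0],"twist":0},{"hand":70,"slide":[0,0,0],"twist":0},{"hand":68,"slide":[0,0,0],"twist":0},{"hand":66,"slide":[0,0,0],"twist":0},{"hand":60,"slide":[0,0,0],"twist":0},{"hand":60,"slide":[0,0,0],"twist":0},{"hand":60,"slide":[0,0,0],"twist":0},{"hand":60,"slide":[0,0,0],"twist":0},{"hand":60,"slide":[0,0,0],"twist":0}]' 12
python3 -m creep '[{"hand":90,"slide":[0,0,0],"twist":0},{"hand":90,"slide":[0,0,0],"twist":0},{"hand":90,"slide":[0,0,0],"twist":0},{"hand":90,"slide":[0,0,0],"twist":0},{"hand":90,"slide":[0,0,0.2],"twist":0},{"hand":90,"slide":[0.2,0,0.5],"twist":0},{"hand":90,"slide":[0.4,0,0.8],"twist":0},{"hand":90,"slide":[0.4,0,0.8],"twist":0},{"hand":90,"slide":[0.4,0,0.8],"twist":0},{"hand":90,"slide":[0.4,0,0.8],"twist":0}]'
python3 - <<'E'
from cell import arm
from h import *
c=arm.read_camera("wrist"); np.savez("w5.npz",**c)
g=c["color"].min(2); m=g>165; m[225:]=0; m[:,:180]=0; m[:,340:]=0
for b in blobs(c,m,68,60): print(b)
o=cv2.resize(c["color"][60:260,160:360],None,fx=2.9,fy=2.9,interpolation=2); cv2.imwrite("pics/w5.png",o)
E
```

```text
time: 15.47
ee_pos: [554.1, -226.0, 46.7]
tcp_rot: [0.001, -0.007, 1.0, -0.001]
ft_force: [-0.5, -0.4, 5.3]
width: 65.9
grasp_force: 12.0
time: 16.3
ee_pos: [637.1, -226.0, 210.6]
tcp_rot: [0.005, -0.008, 1.0, -0.002]
ft_force: [-0.9, 0.5, 0.3]
width: 90.0
grasp_force: 0.0
(array([262.,  92.]), array([ 551.6, -225.7]), array([66.1, 34.2]), 89.7)
```

View pics/w5.png

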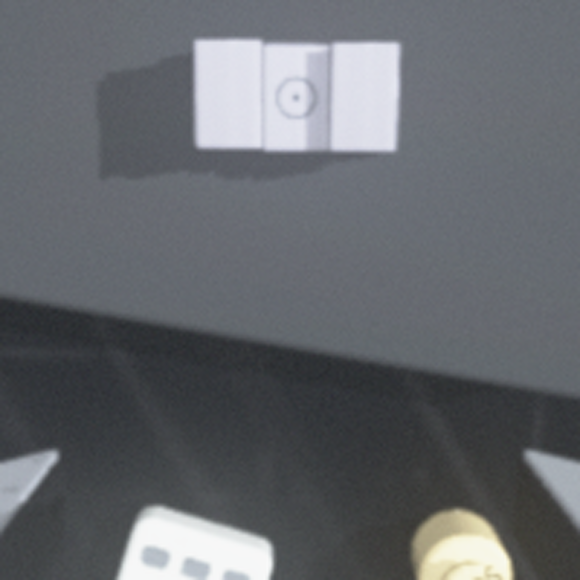

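The row is closed: 66.1 × 34.2 mm outline, with the ringed block in the middle. Next I'll check end-face flushness at subpixel level, and locate the gauge from the earlier wrist view.

```bash
python3 - <<'E'
from h import *
c=dict(np.load("w5.npz")); g=cv2.cvtColor(c["color"],cv2.COLOR_BGR2GRAY).astype(float)
def cross(col,r0,r1,t=160):
    s=g[r0:r1,col]; k=[i for i in range(len(s)-1) if (s[i]-t)*(s[i+1]-t)<0]
    i=k[0]; return r0+i+(t-s[i])/(s[i+1]-s[i])
for col,z in [(x,70) for x in range(230,250,3)]+[(x,64) for x in range(252,264,3)]+[(x,70) for x in range(278,297,3)]:
    try:
        a=cross(col,66,85);b=cross(col,100,120); print(col,z,ray(c,col,a,z)[:2].round(2),ray(c,col,b,z)[:2].round(2))
    except Exception as e: print(col,e)
# gauge from w1
c=dict(np.load("w1.npz")); R=c["world_to_cam"][:3,:3];print("cam",-R.T@c["world_to_cam"][:3,3])
o=cv2.resize(c["color"][80:200,300:420],None,fx=5,fy=5,interpolation=2)
cv2.imwrite("pics/g1.png",o)
E
```

```text
230 70 [ 534.76 -255.59] [ 568.52 -255.82]
233 70 [ 534.7  -252.81] [ 568.49 -252.96]
236 70 [ 534.66 -250.03] [ 568.55 -250.11]
239 70 [ 534.42 -247.25] [ 568.51 -247.26]
242 70 [ 534.39 -244.47] [ 568.49 -244.4 ]
245 70 [ 534.42 -241.69] [ 568.45 -241.55]
248 70 [ 534.38 -238.91] [ 568.45 -238.69]
252 64 [ 534.97 -235.36] [ 569.1  -235.04]
255 64 [ 534.85 -232.53] [ 569.07 -232.13]
258 64 [ 534.84 -229.7 ] [ 569.1  -229.23]
261 64 [ 534.85 -226.86] [ 569.03 -226.32]
278 70 [ 534.87 -211.11] [ 568.79 -210.15]
281 list index out of range
284 70 [ 534.78 -205.56] [ 568.72 -204.44]
287 70 [ 534.63 -202.78] [ 568.77 -201.58]
290 70 [ 534.66 -200.  ] [ 568.74 -198.73]
293 70 [ 534.66 -197.22] [ 568.76 -195.88]
296 list index out of range
cam [374.51071122 181.76973555 403.72923157]
```

View pics/g1.png

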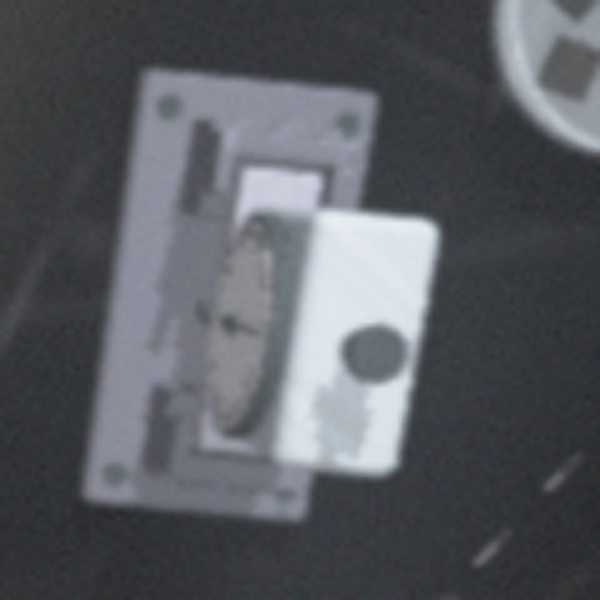

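```bash
python3 - <<'E'
from h import *
c=dict(np.load("w1.npz"))
for n,z,cs in(("housing",103,[(315,210),(437,218),(397,475),(275,463)]),("rest",0,[(145,70),(377,92),(303,520),(85,500)]),("rest8",8,[(145,70),(377,92),(303,520),(85,500)])):
    P=np.array([ray(c,300+u/5,80+v/5,z)[:2] for u,v in cs]); print(n,P.mean(0).round(1),[np.linalg.norm(P[i]-P[i-1]).round(1) for i in range(4)],np.degrees(np.arctan2(*(P[0]-P[3])[::-1])).round(1)-90)
E
python3 -m creep '[{"hand":80,"slide":[-0.9,1,0.3],"twist":-1},{"hand":80,"slide":[-0.9,1,0.3],"twist":-1},{"hand":80,"slide":[-0.9,1,0.3],"twist":-1},{"hand":80,"slide":[-0.9,1,0.3],"twist":-1},{"hand":80,"slide":[-0.9,1,0.3],"twist":-1},{"hand":80,"slide":[-0.9,1,0.3],"twist":-1},{"hand":80,"slide":[-0.9,1,0.3],"twist":-1},{"hand":80,"slide":[-0.9,1,0.3],"twist":-1}]'
python3 -m creep '[{"hand":80,"slide":[-0.3,1,0],"twist":-1},{"hand":80,"slide":[-0.3,1,0],"twist":-1},{"hand":80,"slide":[-0.3,1,0],"twist":-1},{"hand":80,"slide":[-0.3,1,0],"twist":-1},{"hand":80,"slide":[-0.3,1,0],"twist":-1},{"hand":80,"slide":[-0.3,1,0],"twist":-1}]'
python3 -m creep '[{"hand":80,"slide":[0,0,0],"twist":-1},{"hand":80,"slide":[0,0,0],"twist":-1},{"hand":80,"slide":[0,0,0],"twist":-1},{"hand":80,"slide":[0,0,0],"twist":-1},{"hand":80,"slide":[0,0,0],"twist":-1}]'
python3 -m creep '[{"hand":80,"slide":[0,0,0],"twist":-1},{"hand":80,"slide":[0,0,0],"twist":-1},{"hand":80,"slide":[0,0,0],"twist":-1},{"hand":80,"slide":[0,0,0],"twist":-1},{"hand":80,"slide":[0,0,0],"twist":-1}]'
```

```text
housing [480.8 193.7] [np.float64(46.6), np.float64(22.2), np.float64(47.4), np.float64(23.1)] 19.299999999999997
rest [483.4 193.8] [np.float64(104.9), np.float64(55.8), np.float64(105.0), np.float64(55.7)] 18.799999999999997
rest8 [481.2 193.6] [np.float64(102.8), np.float64(54.7), np.float64(102.9), np.float64(54.6)] 18.799999999999997
time: 17.02
ee_pos: [449.7, -22.7, 265.2]
tcp_rot: [-0.001, 0.25, 0.968, 0.001]
ft_force: [-0.4, -0.8, -0.1]
width: 80.0
grasp_force: 0.0
time: 17.52
ee_pos: [391.7, 175.6, 262.4]
tcp_rot: [-0.002, 0.495, 0.869, -0.002]
ft_force: [0.0, -0.5, -0.6]
width: 80.0
grasp_force: 0.0
time: 17.93
ee_pos: [392.7, 173.6, 262.4]
tcp_rot: [-0.001, 0.703, 0.711, -0.002]
ft_force: [-0.2, 0.0, 0.4]
width: 80.0
grasp_force: 0.0
time: 18.35
ee_pos: [393.1, 173.7, 263.5]
tcp_rot: [-0.0, 0.863, 0.505, -0.002]
ft_force: [1.8, 0.5, -0.1]
width: 80.0
grasp_force: 0.0
```

```bash
python3 -m creep '[{"hand":80,"slide":[0,0,0],"twist":-1},{"hand":80,"slide":[0,0,0],"twist":-1},{"hand":80,"slide":[0,0,0],"twist":-1},{"hand":80,"slide":[0,0,0],"twist":-1},{"hand":80,"slide":[0,0,0],"twist":-1}]'
python3 -m creep '[{"hand":80,"slide":[0,0,0],"twist":-0.39},{"hand":80,"slide":[0,0,0],"twist":-0.39},{"hand":80,"slide":[0,0,0],"twist":-0.39},{"hand":80,"slide":[0,0,0],"twist":-0.39}]'
python3 - <<'E'
from cell import arm
from h import *
c=arm.read_camera("wrist"); np.savez("w6.npz",**c)
R=c["world_to_cam"][:3,:3];print("cam",-R.T@c["world_to_cam"][:3,3]); print(arm.get_obs()["ee_pos"])
g=c["color"].min(2); h=cv2.cvtColor(c["color"],cv2.COLOR_BGR2HSV)
cv2.imwrite("pics/w6.png",cv2.resize(c["color"][60:240,170:370],None,fx=3,fy=3,interpolation=2))
for t in(150,180,200):
  m=g>t; m[230:]=0
  for b in blobs(c,m,103,150): print(t,b)
E
```

```text
time: 18.77
ee_pos: [393.2, 173.9, 264.1]
tcp_rot: [0.0, 0.964, 0.266, -0.001]
ft_force: [-0.8, -0.1, -0.3]
width: 80.0
grasp_force: 0.0
time: 19.1
ee_pos: [393.3, 174.2, 264.8]
tcp_rot: [0.0, 0.986, 0.169, -0.001]
ft_force: [-0.1, 0.2, 0.6]
width: 80.4
grasp_force: 0.0
cam [455.55940781 196.45620598 443.53752494]
[393.30863779 174.28152922 264.92828516]
150 (array([422., 170.]), array([455.9,  14.4]), array([27.3, 18.4]), 29.1)
150 (array([268., 110.]), array([459.3, 189.9]), array([ 6.9, 66. ]), 19.4)
150 (array([190., 185.]), array([395.1, 226.5]), array([157.9, 479.5]), 19.4)
150 (array([257.,  87.]), array([474.9, 197.5]), array([39.4, 72.1]), 19.4)
150 (array([353.,  73.]), array([519.7, 123.7]), array([22.2, 32.9]), 56.3)
150 (array([148.,  79.]), array([448.3, 311.6]), array([102.1,  13.4]), 86.3)
150 (array([58., 32.]), array([460.9, 404.9]), array([31.4, 11.5]), 86.3)
150 (array([21., 35.]), array([448. , 435.7]), array([20.5, 53.6]), 86.4)
150 (array([208.,  21.]), array([515.9, 270.5]), array([42.1, 49.9]), 19.4)
180 (array([189., 185.]), array([394.9, 227. ]), array([157.9, 478.3]), 19.4)
180 (array([269.,  88.]), array([480.1, 196.2]), array([22.9, 51. ]), 19.4)
180 (array([351.,  73.]), array([520.5, 124.3]), array([14.7, 30.9]), 75.5)
180 (array([148.,  79.]), array([448.3, 311.5]), array([100.9,  12.7]), 86.3)
180 (array([58., 33.]), array([460.8, 404.8]), array([30.4, 10.3]), 85.4)
180 (array([21., 35.]), array([448.3, 435.7]), array([20. , 52.3]), 86.9)
200 (array([151., 182.]), array([394.1, 227.9]), array([157. , 476.1]), 19.4)
200 (array([269.,  88.]), array([480.2, 196.2]), array([21. , 49.3]), 19.4)
200 (array([351.,  73.]), array([520.4, 124.3]), array([14.3, 30.3]), 75.4)
200 (array([148.,  79.]), array([448.3, 311.4]), array([100. ,  12.1]), 86.3)
200 (array([21., 36.]), array([448.1, 435.7]), array([19.6, 51.8]), 86.6)
```

View pics/w6.png

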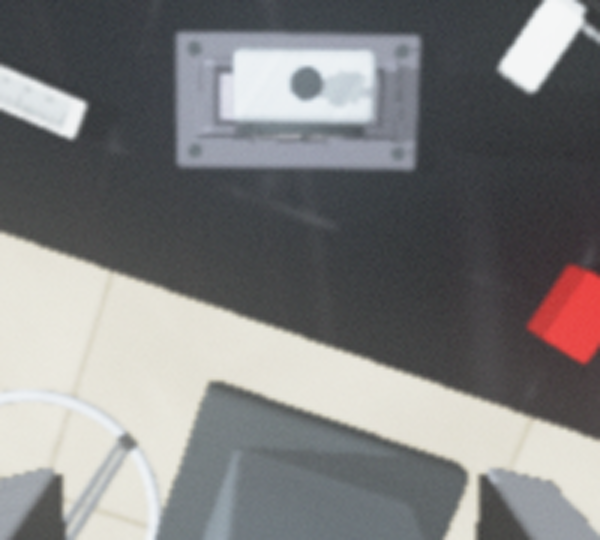

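```bash
python3 - <<'E'
from h import *
c=dict(np.load("w6.npz"))
print("cap",ray(c,170+306/3,60+83/3,115)[:2])
for z in (4,8): print("rest",z,np.mean([ray(c,170+u/3,60+v/3,z)[:2] for u,v in[(175,33),(421,36),(415,170),(176,168)]],0))
print("hous",np.mean([ray(c,170+u/3,60+v/3,103)[:2] for u,v in[(234,48),(376,50),(374,124),(233,122)]],0))
E
```

```text
cap [480.77833925 193.15649627]
rest 4 [480.28789751 193.03118536]
rest 8 [480.06285653 193.06235467]
hous [480.5131891  193.22546068]
```

```bash
python3 - <<'E'
from h import *
c=dict(np.load("top.npz"));K=c["mtx"];T=c["world_to_cam"]
for u,v in((200,150),(240,160),(275,195),(250,180),(220,165)):
    d=c["range_z"][v,u]; p=np.linalg.inv(K)@[u,v,1]*d; print(u,v,(T[:3,:3].T@(p-T[:3,3])).round())
E
python3 -m creep '[{"hand":80,"slide":[0.444,0.095,-0.3],"twist":0},{"hand":80,"slide":[0.444,0.095,-0.5],"twist":0},{"hand":80,"slide":[0.444,0.095,-0.6],"twist":0},{"hand":80,"slide":[0.444,0.095,-0.65],"twist":0},{"hand":80,"slide":[0.444,0.095,-0.65],"twist":0},{"hand":80,"slide":[0.444,0.095,-0.65],"twist":0}]'
```

```text
200 150 [687. 229.  93.]
240 160 [660. 106.  94.]
275 195 [556.  -4.  95.]
250 180 [600.  74.  94.]
220 165 [643. 167.  95.]
time: 19.65
ee_pos: [480.6, 192.9, 133.0]
tcp_rot: [0.0, 0.986, 0.167, -0.003]
ft_force: [0.2, -0.1, 0.0]
width: 80.0
grasp_force: 0.0
```

```bash
python3 -m creep '[{"hand":80,"slide":[0,0,-0.12],"twist":0},{"hand":80,"slide":[0,0,-0.24],"twist":0},{"hand":80,"slide":[0,0,-0.33],"twist":0},{"hand":80,"slide":[0,0,-0.375],"twist":0},{"hand":80,"slide":[0,0,-0.375],"twist":0},{"hand":80,"slide":[0,0,-0.375],"twist":0}]'
python3 -m creep '[{"hand":60,"slide":[0,0,0],"twist":0},{"hand":54,"slide":[0,0,0],"twist":0},{"hand":50,"slide":[0,0,0],"twist":0},{"hand":47,"slide":[0,0,0],"twist":0},{"hand":40,"slide":[0,0,0],"twist":0},{"hand":40,"slide":[0,0,0],"twist":0},{"hand":40,"slide":[0,0,0],"twist":0},{"hand":40,"slide":[0,0,0],"twist":0}]' 20
```

```text
time: 20.15
ee_pos: [483.2, 193.8, 62.8]
tcp_rot: [-0.0, 0.986, 0.166, 0.002]
ft_force: [0.8, -0.3, 0.7]
width: 79.9
grasp_force: 0.0
time: 20.82
ee_pos: [482.5, 193.5, 60.9]
tcp_rot: [0.0, 0.986, 0.166, 0.0]
ft_force: [0.2, -0.3, 2.4]
width: 48.2
grasp_force: 20.0
```

```bash
python3 -m creep '[{"hand":40,"slide":[0,0,0.05],"twist":0},{"hand":40,"slide":[0,0,0.15],"twist":0},{"hand":40,"slide":[0,0,0.3],"twist":0},{"hand":40,"slide":[0,0,0.45],"twist":0},{"hand":40,"slide":[0,0,0.6],"twist":0},{"hand":40,"slide":[0,0,0.6],"twist":0},{"hand":40,"slide":[0,0,0.6],"twist":0}]'
python3 -m creep '[{"hand":40,"slide":[0,-0.12,0],"twist":-0.1},{"hand":40,"slide":[0,-0.25,0],"twist":-0.2},{"hand":40,"slide":[0,-0.38,0],"twist":-0.3},{"hand":40,"slide":[0,-0.5,0],"twist":-0.4},{"hand":40,"slide":[0,-0.63,0],"twist":-0.5},{"hand":40,"slide":[0,-0.75,0],"twist":-0.61},{"hand":40,"slide":[0,-0.88,0],"twist":-0.61},{"hand":40,"slide":[0,-1,0],"twist":-0.61}]'
python3 -m creep '[{"hand":40,"slide":[0.05,-0.12,0],"twist":0},{"hand":40,"slide":[0.1,-0.25,0],"twist":0},{"hand":40,"slide":[0.15,-0.38,0],"twist":0},{"hand":40,"slide":[0.2,-0.5,0],"twist":0},{"hand":40,"slide":[0.25,-0.63,0],"twist":0},{"hand":40,"slide":[0.3,-0.75,0],"twist":0},{"hand":40,"slide":[0.35,-0.88,0],"twist":0},{"hand":40,"slide":[0.356,-0.95,0],"twist":0},{"hand":40,"slide":[0.356,-1,0],"twist":0}]'
python3 -m creep '[{"hand":40,"slide":[0,-0.05,-0.05],"twist":0},{"hand":40,"slide":[0,-0.095,-0.15],"twist":0},{"hand":40,"slide":[0,-0.095,-0.25],"twist":0},{"hand":40,"slide":[0,-0.095,-0.25],"twist":0},{"hand":40,"slide":[0,-0.095,-0.25],"twist":0},{"hand":40,"slide":[0,-0.095,-0.25],"twist":0}]'
python3 - <<'E'
from cell import arm
from h import *
for n in("side","wrist","top"):
    c=arm.read_camera(n); np.savez(n+"7.npz",**c)
s=np.load("side7.npz")["color"];w=np.load("wrist7.npz")["color"]
a=cv2.resize(s[200:320,260:380],(480,480),interpolation=2); b=cv2.resize(w,(0,0),fx=.6,fy=.6)
cv2.imwrite("pics/s7.png",np.hstack([a,cv2.copyMakeBorder(b,0,480-b.shape[0],0,0,0)[:, :]]))
E
```

```text
time: 21.4
ee_pos: [483.2, 193.8, 182.4]
tcp_rot: [-0.0, 0.986, 0.166, 0.002]
ft_force: [-0.3, 0.3, -3.6]
width: 47.7
grasp_force: 20.0
time: 22.07
ee_pos: [480.3, -7.7, 177.3]
tcp_rot: [-0.0, 1.0, 0.007, -0.003]
ft_force: [0.5, -0.2, -3.2]
width: 48.1
grasp_force: 20.0
time: 22.82
ee_pos: [552.2, -207.4, 177.1]
tcp_rot: [-0.001, 1.0, 0.006, -0.003]
ft_force: [-0.1, 0.1, -2.6]
width: 47.6
grasp_force: 20.0
time: 23.32
ee_pos: [553.5, -224.9, 131.0]
tcp_rot: [0.0, 1.0, 0.008, 0.0]
ft_force: [0.9, 0.8, -1.5]
width: 47.7
grasp_force: 20.0
```

View pics/s7.png

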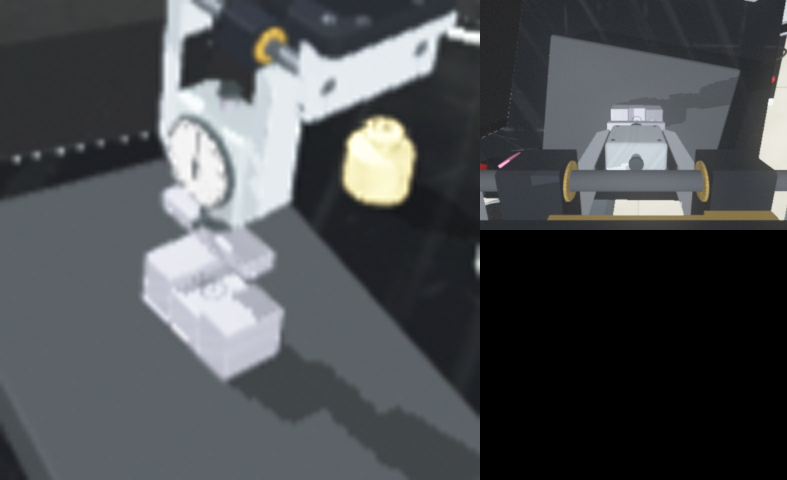

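```bash
python3 - <<'E'
from h import *
c=dict(np.load("wrist7.npz")); g=cv2.cvtColor(c["color"],cv2.COLOR_BGR2GRAY)
w=g[245:295,235:285]; m=(w<110).astype(np.uint8)
n,l,st,ce=cv2.connectedComponentsWithStats(m)
for i in range(1,n):
    if st[i,4]>60: u,v=ce[i]+[235,245]; print("cap",u,v,st[i],ray(c,u,v,185.5)[:2])
for col in range(225,300,12):
    s=g[160:215,col].astype(int); k=np.where(s>165)[0]
    if len(k): print(col,160+k[0],ray(c,col,160+k[0]-.5,70)[:2].round(1))
cv2.imwrite("pics/w7.png",cv2.resize(c["color"][150:320,180:340],None,fx=3.5,fy=3.5,interpolation=2))
E
```

```text
cap 259.6470588235294 281.18409586056646 [  0  16  50  34 918] [ 550.13242814 -225.02966697]
225 182 [ 568.7 -198.6]
237 182 [ 568.9 -207.6]
249 181 [ 569.8 -216.7]
261 180 [ 570.7 -225.7]
273 180 [ 570.8 -234.8]
285 183 [ 568.6 -243.9]
297 183 [ 568.8 -253. ]
```

View pics/w7.png

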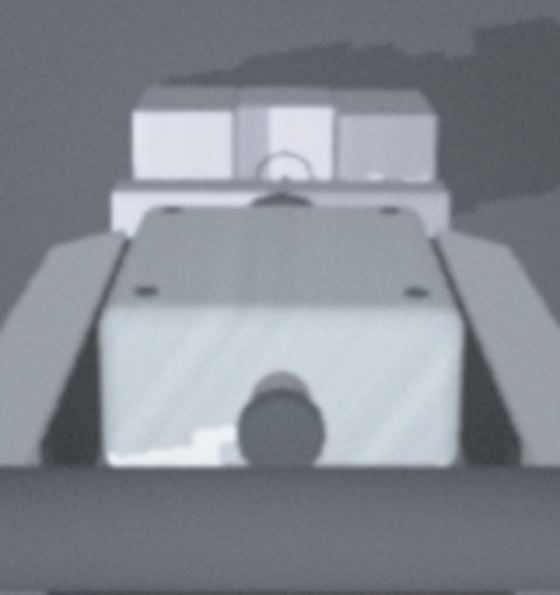

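```bash
python3 - <<'E'
from h import *
c=dict(np.load("wrist7.npz"))
f=lambda u,v:(180+u/3.5,150+v/3.5)
for n,u,v,z,off in(("cap",281,430,185.5,0),("base bottom edge",281,182,97.5,9),("base top edge",150,190,107.5,9),("hous top edge",281,306,173.5,12),("hous low edge",281,207,123.5,12),("low edge",300,107,64,17),("tall",190,110,70,17),("ring",285,178,64,0)):
    p=ray(c,*f(u,v),z); print(n,(p[0]-off).round(2),p[1].round(1))
c=dict(np.load("side7.npz"))
g=lambda u,v:(260+u/4,200+v/4)
print("side ring",ray(c,*g(214,291),64),"base ends bottom",ray(c,*g(199,222),97.5),ray(c,*g(254,280),97.5))
E
```

```text
cap 554.0 -225.2
base bottom edge 551.65 -225.3
base top edge 552.52 -201.0
hous top edge 553.12 -225.1
hous low edge 551.38 -225.2
low edge 551.66 -229.4
tall 551.89 -205.6
ring 552.36 -226.4
side ring [ 551.22616678 -229.55520084   64.        ] base ends bottom [ 550.41172786 -215.08947867   97.5       ] [ 547.12412066 -260.13768102   97.5       ]
```

The gauge is centred over the row to about 1 mm in both views. I'll lower it gently.

```bash
python3 -m creep '[{"hand":40,"slide":[0,0,-0.04],"twist":0},{"hand":40,"slide":[0,0,-0.08],"twist":0},{"hand":40,"slide":[0,0,-0.1],"twist":0},{"hand":40,"slide":[0,0,-0.11],"twist":0},{"hand":40,"slide":[0,0,-0.115],"twist":0},{"hand":40,"slide":[0,0,-0.12],"twist":0},{"hand":40,"slide":[0,0,-0.12],"twist":0},{"hand":40,"slide":[0,0,-0.12],"twist":0},{"hand":40,"slide":[0,0,-0.12],"twist":0}]'
for i in 1; do python3 -m creep '[{"hand":40,"slide":[0,0,-0.005],"twist":0},{"hand":40,"slide":[0,0,-0.01],"twist":0},{"hand":40,"slide":[0,0,-0.01],"twist":0},{"hand":40,"slide":[0,0,-0.01],"twist":0}]'; done
```

```text
time: 24.22
ee_pos: [553.5, -225.6, 106.9]
tcp_rot: [0.0, 1.0, 0.007, 0.0]
ft_force: [-0.7, 1.4, -0.9]
width: 48.2
grasp_force: 20.0
time: 24.55
ee_pos: [553.6, -225.7, 104.6]
tcp_rot: [0.0, 1.0, 0.007, 0.0]
ft_force: [-0.3, 0.7, -1.2]
width: 47.8
grasp_force: 20.0
```

```bash
python3 -m creep '[{"hand":40,"slide":[0,0,-0.003],"twist":0},{"hand":40,"slide":[0,0,-0.005],"twist":0},{"hand":40,"slide":[0,0,-0.005],"twist":0},{"hand":40,"slide":[0,0,-0.005],"twist":0},{"hand":40,"slide":[0,0,-0.005],"twist":0}]'
python3 - <<'E'
from cell import arm
print([arm.get_obs()["ft_force"].round(1), arm.get_obs()["torque"].round(2)])
E
python3 -m creep '[{"hand":40,"slide":[0,0,-0.002],"twist":0},{"hand":40,"slide":[0,0,-0.003],"twist":0},{"hand":40,"slide":[0,0,-0.003],"twist":0},{"hand":40,"slide":[0,0,-0.003],"twist":0},{"hand":40,"slide":[0,0,-0.003],"twist":0}]'
```

```text
time: 24.97
ee_pos: [553.6, -225.7, 103.9]
tcp_rot: [0.0, 1.0, 0.007, 0.0]
ft_force: [-0.8, 0.1, 1.1]
width: 48.0
grasp_force: 20.0
[array([-0.8,  0.1,  1.1]), array([0.07, 0.3 , 0.03])]
time: 25.38
ee_pos: [553.7, -225.7, 103.9]
tcp_rot: [0.0, 1.0, 0.007, 0.001]
ft_force: [-1.4, -0.3, 4.4]
width: 47.9
grasp_force: 20.0
```

```bash
python3 -m creep '[{"hand":40,"slide":[0,0,0],"twist":0},{"hand":40,"slide":[0,0,0],"twist":0},{"hand":40,"slide":[0,0,0],"twist":0},{"hand":40,"slide":[0,0,0],"twist":0},{"hand":40,"slide":[0,0,0],"twist":0},{"hand":40,"slide":[0,0,0],"twist":0}]'
python3 - <<'E'
from cell import arm
from h import *
c=arm.read_camera("top"); g=c["color"].min(2); m=g>150; m[:165]=0;m[240:]=0;m[:,:295]=0;m[:,390:]=0
for b in blobs(c,m,70,10): print(b)
c=arm.read_camera("wrist"); g=cv2.cvtColor(c["color"],cv2.COLOR_BGR2GRAY).astype(int)
for col in range(200,325,8):
    s=g[120:200,col]; d=np.diff(s); k=np.argsort(-d)[:2]; print(col,120+k,d[k],ray(c,col,120+k[0]+.5,70)[:2].round(1))
E
```

```text
time: 25.88
ee_pos: [553.7, -225.7, 103.9]
tcp_rot: [0.0, 1.0, 0.007, 0.0]
ft_force: [-0.8, 0.8, 4.8]
width: 47.7
grasp_force: 20.0
(array([351., 194.]), array([ 566.2, -242.1]), array([28.2, 73.4]), 73.6)
200 [168 189] [5 5] [ 582.8 -185.6]
208 [130 155] [4 4] [ 607.7 -191.5]
216 [189 188] [33 30] [ 568.7 -196. ]
224 [189 188] [33 32] [ 568.8 -201.3]
232 [189 188] [38 28] [ 568.9 -206.7]
240 [189 188] [36 28] [ 568.9 -212.1]
248 [187 180] [27 22] [ 570.4 -217.4]
256 [187 180] [37 21] [ 570.5 -222.8]
264 [187 186] [37 26] [ 570.5 -228.2]
272 [187 186] [37 26] [ 570.6 -233.5]
280 [190 181] [25 21] [ 568.6 -238.9]
288 [190 181] [27 21] [ 568.7 -244.3]
296 [190 181] [29 21] [ 568.8 -249.7]
304 [190 183] [29 14] [ 568.8 -255.1]
312 [138 157] [4 4] [ 603.5 -258.7]
320 [182 136] [6 5] [ 574.5 -265.5]
```

```bash
python3 -c "
from cell import arm
print(arm.hand_in())"
```

```text
the job is handed in; nothing more can be done
None
```

I handed the job in at about 26 s with the three blocks closed into one row and the gauge held upright and seated on it (about 5 N push). The row's visible end faces are flush to about 0.5 mm. I never saw the spindle tip on the ring or read the dial after seating; seating is inferred from contact force and height. I viewed 12 pictures, over the limit of 10.

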